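# Load the keyed sample carousel into the sloping reader and latch it

## Task

Two sample carousels stand on the bench. Fit the one that suits the D-shaped seat on the reader's sloping deck: turn it so that its flat lies against the seat's flat and put it fully home, then slide the latch down over its rim as far as it goes and let go. Do not knock over the flask or the jar.

Things in the scene. Friction and masses are not known exactly. Their poses are not given: they have to be found in the camera images.
- carousel_deep_grip (a point): Carousel that fits: grey disc 110 mm across, 16 mm thick, 0.17-0.34 kg, cut off by a deep flat (straight edge 75 mm long, 40 mm from the axis) on its -x side. On its middle a black upright bar handle, 50 mm long (x), 20 thick (y), top 61 mm above the disc's underside. Point: on the disc's axis inside the bar, 40 mm above the underside; z = disc axis, up. Starts flat on the bench.
- carousel_shallow_grip (a point): The same point of the other carousel, the same in everything except that its flat is shallow (a straight edge 50 mm long, 49 mm from the axis), so that it cannot go into the seat. The two may stand in each other's places.
- seat (a point): Centre of the floor of the D-shaped seat: aluminium turntable 126 mm across, on the white reader's deck. z points out, square to the deck; the seat's flat is on its -x side, 41.5 mm from the centre; round part 56.5 mm radius; wall 10 mm high, mouth chamfered 3 mm. With a carousel home its grip point lies 40 mm up z. The turntable is too stiff to turn; its angle differs each time, within 30 degrees of flat-down-slope.
- latch_knob (a point): Centre of the latch's black grip block: 18 mm along x, 14 thick along y, 34 high along z. z is square to the deck, x points up the slope. It stands on a steel blade 32 mm wide (y), 5 thick, whose top is 16.5 mm below this point. The blade slides along -x, down the slope. When open, this point is 98 mm up the slope from the seat's centre and 24 mm above the top of a seated disc.
- latch (a joint): Latch slide in m: 0 open (clear of the seat) to 0.030 closed (blade over the rim, 2.5 mm above a carousel that is home; one that is not home blocks it). Starts at 0 to 0.004. About 3 N moves it; it stays where it is left.
- flask: Conical flask, 69 mm wide, 118 mm high, standing on the bench; origin at the centre of its underside, z up.
- jar: White open jar, 69 mm wide, 134 mm high, standing on the bench; origin at the centre of its underside, z up.
- console: White reader console, 190 mm wide, fixed to the bench; its deck slopes 25 degrees, low side (-x) towards the robot's right. Origin on the bench below the seat's middle, z up. The deck carries the seat and, up the slope from it, the latch between two low steel rails.
Not all that is in view belongs to the job. Leave any red or yellow look-alike of the part that bears carousel_deep_grip alone.

How it is judged:
By the outcome, as a careful person would: the job done as asked, in the order asked, and still so for the second after the job is handed in, with the robot touching nothing.
It also fails if it takes over 53 s, if anything falls off the work surface, if the arm or the gripper's body presses on something with over 40 N, if the wrist force passes 120 N, or if a joint passes its speed limit or range.

## Robot

A 7-joint arm with a two-finger parallel gripper is mounted at the origin on a cart in front of the work surface, level with it; the furniture and walls round the work are solid. World frame = base frame: x ahead of the robot, y to its left, z up, the work surface at z = 0. Lengths are in m, angles in rad, forces in N, time in s.
With the tool pointing down it reaches from about 0.375 to 0.925 m from the base axis. Payload 3.1 kg.
Tool frame: the origin (TCP) lies between the finger pads; the fingertips stand 19 mm ahead of it and the grasp point (between the pads) is the TCP; z points along the fingers, y is the line along which they close (so a half turn about z gives the same grasp; the last joint's range is limited). The gripper opens to 85 mm and grips with 20 to 120 N. Pads are 22 mm wide; open, the fingers measure 114 mm over their backs; the gripper's body (76 mm by 85 mm) begins 54 mm behind the grasp point. The pads swing forward as they close: fully open they stand 13 mm farther back than shut.
Start: joints at [1.074, 0.383, 0.044, 1.598, -0.018, 1.161, -0.05], TCP at [0.252, -0.599, 0.25] pointing down, gripper open.
Joint ranges: [-2.61, 2.61], [-0.41, 2.15], [-1.48, 1.57], [0, 2.5], [-1.57, 4.71], [0.05, 1.97], [-2.85, 2.85]. Speed limits (rad/s): [2.79, 2.79, 3.14, 3.14, 3.14, 3.14, 3.14].

## Interface

Orientations are given as a unit quaternion [x, y, z, w].
In Python, from bench import move_ptp, movel, move_j, move_gripper, pause, inverse_kinematics, read_camera, camera_params, MotionError, sign_off, look_for, tip_of, read_time_s, read_qpos, read_joint_vel, read_effort, read_eef_pos, read_tcp_rot, read_ft_force, read_ft_torque, read_finger_gap, read_grasp_force gives the robot as it stands. Calls block until the motion is done:
- move_ptp(position, orientation): joint-space move of the TCP to a pose.
- movel(position, orientation=None, speed=0.15): straight line of the TCP; orientation=None keeps the orientation; speed is the mean speed in m/s.
- move_j(angles): joint-space move.
- move_gripper(opening, effort=None): finger opening in m; effort is the grip in N (None keeps the last); returns when the fingers have stopped.
- pause(seconds).
- inverse_kinematics(position, orientation): joint angles nearest the present ones, or None.
- read_camera(name): name is "scene" or "top" or "wrist"; returns the picture (384x512x3 uint8, red, green, blue); there is no depth.
- camera_params(name): a dict with "K" (3x3 intrinsics, pixels), "camera_from_world" (4x4, takes a point from world to camera coordinates). Camera axes: x right, y down, z forward; pixel columns grow to the right and rows downward; lengths in m; the calibration is good to about 2 mm. A picture is of the moment at which its call begins: read the wrist's pose just before it. camera_params takes no time and is no camera call; for the wrist camera it gives the pose at the moment of the call.
A pose or a line that the arm cannot do raises MotionError and nothing moves.
- sign_off(): hands the job in; it is judged then, once.
Trained networks look in the newest picture that a camera, given by its name, has taken for a name from the list of things; names that differ only in an ending like _2 or _b are one class to them, and where a whole thing is asked for, a point or a joint stands for the part that bears it (a point fixed in the world has none). Each returns a list of dicts, best first, with "confidence" (0 to 1); they miss things now and then, are a little off and sometimes report something else, mostly with a low value. They report only what shows in the picture. A call takes as long as a camera call. They do not tell look-alikes from the thing itself.
- look_for(camera, name): "at" ([column, row] in pixels, amid what is visible of it).
- tip_of(camera, name): "at" ([column, row] in pixels: a listed point, or the origin of a listed thing).
Readings, each from a call of its own:
- read_time_s(): time.
- read_qpos(): joint angles.
- read_joint_vel(): joint speeds.
- read_effort(): joint torques, N m.
- read_eef_pos(): TCP position.
- read_tcp_rot(): TCP orientation.
- read_ft_force(): force on the tool from outside, world axes, zero at the start.
- read_ft_torque(): the same for the moment, N m.
- read_finger_gap(): finger opening in m.
- read_grasp_force(): force on a finger pad.
Only numpy, scipy, OpenCV 4.12 (cv2) and the standard library are available. Lean on these libraries where they do the work, as an engineer would, in place of code of your own. Each camera call takes 0.05 s, during which the arm holds its last target. There are 200 camera calls.

## Working session

There is one attempt and no reset: what is moved stays moved. The work goes in short steps, each a Python script; the robot and the scene stay as the last script left them, time stands still between calls to the robot, and variables do not carry over. Pictures are saved under pics/ and viewed, at most 10 in all, crops included, and the job is handed in when it is done.

```bash
mkdir -p pics; cat > h.py <<'E'
import numpy as np, cv2
from bench import *
from scipy.spatial.transform import Rotation as R
def ray(cam,px,P=None):
    P=P or camera_params(cam); K=np.array(P["K"]);T=np.array(P["camera_from_world"])
    d=T[:3,:3].T@np.linalg.solve(K,[px[0],px[1],1]); return -T[:3,:3].T@T[:3,3],d
def onz(cam,px,z,P=None):
    o,d=ray(cam,px,P); return o+d*(z-o[2])/d[2]
def proj(cam,p,P=None):
    P=P or camera_params(cam); K=np.array(P["K"]);T=np.array(P["camera_from_world"])
    c=T[:3,:3]@np.array(p)+T[:3,3]; u=K@c; return u[:2]/u[2]
def tri(obs):
    A=np.zeros((3,3));b=np.zeros(3)
    for o,d in obs:
        d=d/np.linalg.norm(d);M=np.eye(3)-np.outer(d,d);A+=M;b+=M@o
    x=np.linalg.solve(A,b); return x,[np.linalg.norm((np.eye(3)-np.outer(d,d)/(d@d))@(x-o)) for o,d in obs]
def save(n,im,s=1): cv2.imwrite(f"pics/{n}.png",cv2.resize(im[:,:,::-1],None,fx=s,fy=s,interpolation=cv2.INTER_CUBIC))
E
python3 - <<'E'
from h import *
np.set_printoptions(precision=3,suppress=True)
a=read_camera("scene");b=read_camera("top")
save("both",cv2.resize(np.vstack([a,b]),None,fx=.78,fy=.78)); cv2.imwrite("scene.png",a[:,:,::-1]);cv2.imwrite("top.png",b[:,:,::-1])
for n in ["carousel_deep_grip","carousel_shallow_grip","seat","latch_knob","flask","jar","console"]:
    for c in ["scene","top"]:
        print(n,c,[(np.round(d["at"],1).tolist(),round(d["confidence"],2)) for d in tip_of(c,n)])
for c in ["scene","top"]: P=camera_params(c);print(P["K"]);print(np.array(ray(c,(256,192))))
print(read_time_s(),read_tcp_rot())
E
```

```text
carousel_deep_grip scene [([293.1, 184.4], 0.91), ([327.9, 173.2], 0.79), ([333.3, 200.4], 0.63)]
carousel_deep_grip top [([321.0, 247.0], 0.93), ([354.1, 217.4], 0.76), ([303.5, 202.0], 0.58)]
carousel_shallow_grip scene [([310.3, 149.6], 0.96), ([216.2, 201.8], 0.16)]
carousel_shallow_grip top [([364.9, 171.1], 0.94), ([147.2, 212.6], 0.35)]
seat scene [([229.2, 200.6], 0.82)]
seat top [([225.3, 177.1], 0.6)]
latch_knob scene [([214.6, 198.8], 0.58)]
latch_knob top [([200.6, 177.1], 0.66)]
flask scene [([271.6, 163.5], 0.52)]
flask top [([310.9, 152.1], 0.65)]
jar scene [([187.9, 273.3], 0.86)]
jar top [([147.9, 212.6], 0.83)]
console scene [([228.2, 214.4], 0.62)]
console top [([310.8, 153.2], 0.64)]
[[411.909   0.    261.568]
 [  0.    411.909 189.505]
 [  0.      0.      1.   ]]
[[-0.219  0.68   1.249]
 [ 0.491 -0.419 -0.764]]
[[427.99    0.    254.664]
 [  0.    427.99  189.568]
 [  0.      0.      1.   ]]
[[ 0.418  0.047  1.447]
 [ 0.068 -0.006 -0.998]]
0.8 [0.98  0.198 0.    0.   ]
```

View pics/both.png

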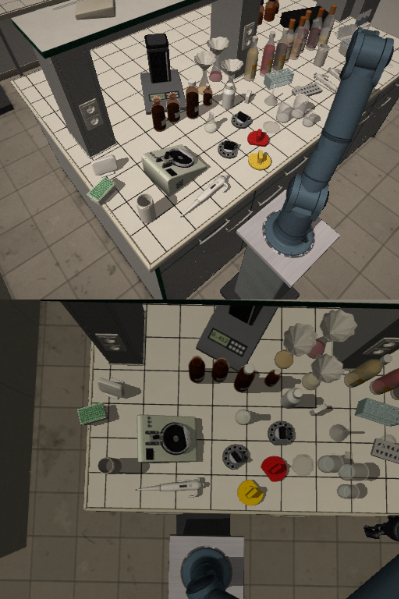

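Top view (image shown at 0.78 scale), with pixels from the full-size top picture. The candidates are grey discs at (303,201) and (362,171), plus red (354,217) and yellow (321,247) look-alikes, which are out. I'll enlarge the grey ones and the seat.

```bash
python3 - <<'E'
import cv2,numpy as np
b=cv2.imread("top.png");a=cv2.imread("scene.png")
t=cv2.resize(b[145:230,170:390],(800,309),interpolation=cv2.INTER_CUBIC)
s=cv2.resize(a[130:215,180:340],(548,291),interpolation=cv2.INTER_CUBIC)
s=np.hstack([s,np.zeros((291,252,3),np.uint8)])
cv2.imwrite("pics/crop.png",np.vstack([t,s]))
E
```

```text
(no output)
```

View pics/crop.png

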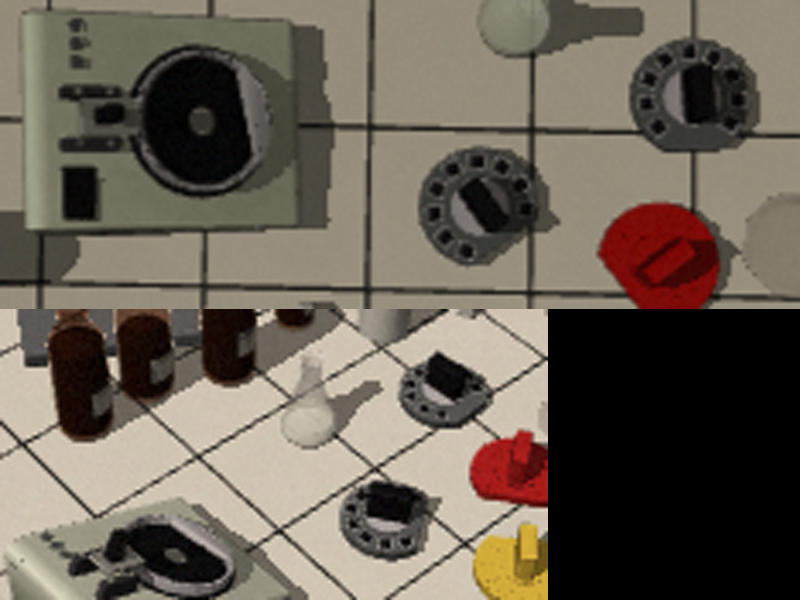

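```bash
python3 - <<'E'
from h import *
np.set_printoptions(precision=3,suppress=True)
S,T=[ray("scene",p) for p in [(333.3,200.4),(229.2,200.6),(214.6,198.8),(310.3,149.6),(271.6,163.5),(187.9,273.3)]],[ray("top",p) for p in [(354.1,217.4),(225.3,177.1),(200.6,177.1),(364.9,171.1),(310.9,152.1),(147.9,212.6)]]
for n,s,t in zip("red seat knob shal flask jar".split(),S,T): print(n,*tri([s,t]))
print(onz("top",(303.5,202),.04),onz("scene",(293.1,184.4),.04),onz("top",(364.9,171.1),.04),onz("scene",(310.3,149.6),.04))
P=camera_params("wrist");print(P["K"]);T=np.array(P["camera_from_world"])
r=R.from_quat(read_tcp_rot()).as_matrix()
print("cam in tcp",r.T@(-T[:3,:3].T@T[:3,3]-read_eef_pos()));print(r.T@T[:3,:3].T)
E
```

```text
red [ 0.44  -0.337 -0.178] [np.float64(0.0006860576277778449), np.float64(0.0006860576277778762)]
seat [0.559 0.14  0.084] [np.float64(0.002601767968064807), np.float64(0.002601767968064659)]
knob [0.549 0.209 0.157] [np.float64(0.0010216458866180538), np.float64(0.0010216458866178196)]
shal [ 0.595 -0.32   0.032] [np.float64(0.003350195075120272), np.float64(0.0033501950751199504)]
flask [ 0.654 -0.145  0.015] [np.float64(0.0022419182044462393), np.float64(0.0022419182044460736)]
jar [0.444 0.403 0.013] [np.float64(0.005823013842151494), np.float64(0.005823013842151429)]
[ 0.485 -0.118  0.04 ] [ 0.495 -0.12   0.04 ] [ 0.591 -0.32   0.04 ] [ 0.591 -0.31   0.04 ]
[[303.282   0.    256.785]
 [  0.    303.282 191.542]
 [  0.      0.      1.   ]]
cam in tcp [ 0.073  0.    -0.124]
[[-0.    -0.958 -0.287]
 [ 1.    -0.    -0.   ]
 [ 0.    -0.287  0.958]]
```

The far grey disc at top (362,171) has a short flat, about 53 mm by the crop scale, facing the bottom. The near grey disc at (303,201) seems to have its flat at lower right. I'll confirm with the wrist camera, then look at the seat.

```bash
cat >> h.py <<'E'
import pickle
def snap(n):
    P=camera_params("wrist");im=read_camera("wrist");pickle.dump((P,im),open(n+".pkl","wb"));return P,im
E
python3 - <<'E'
from h import *
np.set_printoptions(precision=3,suppress=True)
q=read_tcp_rot()
move_ptp([.535,-.215,.22],q); pause(.1)
P,im1=snap("w1")
for n in ["carousel_deep_grip","carousel_shallow_grip"]:
    for d in tip_of("wrist",n): print(n,d["at"],d["confidence"],onz("wrist",d["at"],.04,P))
# seat view: tool x along -y or +y
for s in (1,-1):
    X=np.array([0,s,0]);Z=np.array([0,0,-1]);q=R.from_matrix(np.c_[X,np.cross(Z,X),Z]).as_quat()
    print(s,inverse_kinematics([.555,.15,.32],q))
E2=0
q=read_tcp_rot()
move_ptp([.545,.13,.33],q); pause(.1)
P,im2=snap("w2")
for n in ["seat","latch_knob","console"]:
    for d in tip_of("wrist",n): print(n,d["at"],d["confidence"],ray("wrist",d["at"],P))
save("wr",np.vstack([im1[:300],im2[:300]]))
print(read_time_s(),read_qpos())
E
```

```text
carousel_deep_grip [166.6, 316.9] 0.85 [ 0.332 -0.185  0.04 ]
carousel_deep_grip [277.8, 268.5] 0.75 [ 0.443 -0.282  0.04 ]
carousel_deep_grip [149.9, 174.3] 0.63 [ 0.492 -0.116  0.04 ]
carousel_shallow_grip [362.5, 154.2] 0.8 [ 0.595 -0.308  0.04 ]
1 [ 0.171  0.239 -0.589  1.676  0.138  1.269 -0.447]
-1 [ 0.632  0.445 -1.236  1.658  0.43   1.349  2.47 ]
seat [253.4, 148.5] 0.57 (array([0.613, 0.155, 0.453]), array([-0.145, -0.049, -0.998]))
latch_knob [180.4, 136.0] 0.81 (array([0.613, 0.155, 0.453]), array([-0.201,  0.189, -1.01 ]))
console [250.7, 139.5] 0.82 (array([0.613, 0.155, 0.453]), array([-0.122, -0.03 , -1.007]))
4.45 [ 0.065  0.181 -0.417  1.703  0.077  1.275 -1.545]
```

View pics/wr.png

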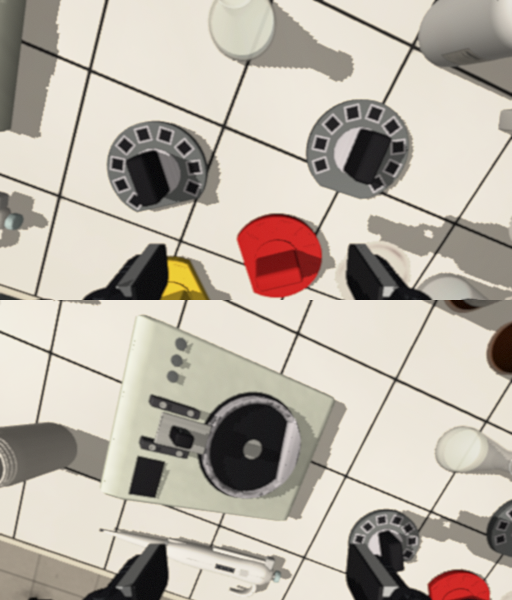

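The near disc (w1 pixel (155,168)) has a flat about 80 mm long against its 110 mm width. The far one (358,150) has one of about 55 mm. So the near grey disc is the deep one, which I'll confirm with metric crops. I'll also fit the deck pose.

```bash
cat >> h.py <<'E'
def rect(P,im,o,X,Y,size,ppm):  # metric view of plane o+X*u+Y*v, ppm px/m; v up in picture
    n=int(size*ppm); c=n/2
    src=np.float32([[0,0],[n,0],[n,n],[0,n]])
    dst=np.float32([proj("",o+X*(u-c)/ppm-Y*(v-c)/ppm,P) for u,v in src])
    return cv2.warpPerspective(im,cv2.getPerspectiveTransform(dst,src),(n,n),flags=cv2.INTER_CUBIC)
def frame(yaw,s=np.radians(25)): # console yaw: x up slope
    return R.from_euler("z",yaw).as_matrix()@R.from_euler("y",-s).as_matrix()
E
python3 - <<'E'
from h import *
from scipy.optimize import least_squares
np.set_printoptions(precision=3,suppress=True)
P1,i1=pickle.load(open("w1.pkl","rb"));P2,i2=pickle.load(open("w2.pkl","rb"))
Ps,Pt=camera_params("scene"),camera_params("top")
obs=[(Ps,(229.2,200.6),0,1),(Pt,(225.3,177.1),0,1),(P2,(253.4,148.5),0,1),(Ps,(214.6,198.8),1,1),(Pt,(200.6,177.1),1,1),(P2,(180.4,136),1,1)]
def f(v):
    F=frame(v[3]); pts=[v[:3],v[:3]+F@[.098-v[4],0,.040]]
    return np.r_[np.concatenate([proj("",pts[k],P)-p for P,p,k,w in obs]),(v[4]-.002)/.002,(v[3]-1.57)*0]
r=least_squares(f,[.555,.14,.09,1.57,.002],loss="soft_l1",x_scale=[.01,.01,.01,.1,.001]);print(r.x,r.fun)
np.save("deck.npy",r.x)
v=r.x;F=frame(v[3])
E=np.eye(3);out=[]
for o in ([.490,-.117,.016],[.593,-.312,.016]):
    im=rect(P1,i1,np.array(o),E[0],E[1],.16,1800)
    c=im.shape[0]/2; cv2.circle(im,(int(c),int(c)),99,(0,255,0),1);out.append(im)
im=rect(P2,i2,v[:3]+F[:,2]*.010,F[:,0],F[:,1],.26,2200)
c=im.shape[0]/2;cv2.circle(im,(int(c),int(c)),int(63*2.2),(0,255,0),1); cv2.line(im,(int(c),int(c)),(im.shape[1],int(c)),(0,255,0),1)
h=max(576,im.shape[0]);
A=np.vstack(out);A=cv2.copyMakeBorder(A,0,max(0,im.shape[0]-A.shape[0]),0,0,0);im=cv2.copyMakeBorder(im,0,A.shape[0]-im.shape[0],0,0,0)
I=np.hstack([A[:598],im[:598]])[:, :800];print(I.shape);save("rect",I)
E
```

```text
[0.559 0.138 0.08  1.642 0.   ] [ 1.385  0.531  0.27  -0.265 -0.907 -0.45  -0.624 -0.635 -0.359 -1.749
  0.41   0.711 -0.951  0.   ]
(576, 800, 3)
```

View pics/rect.png

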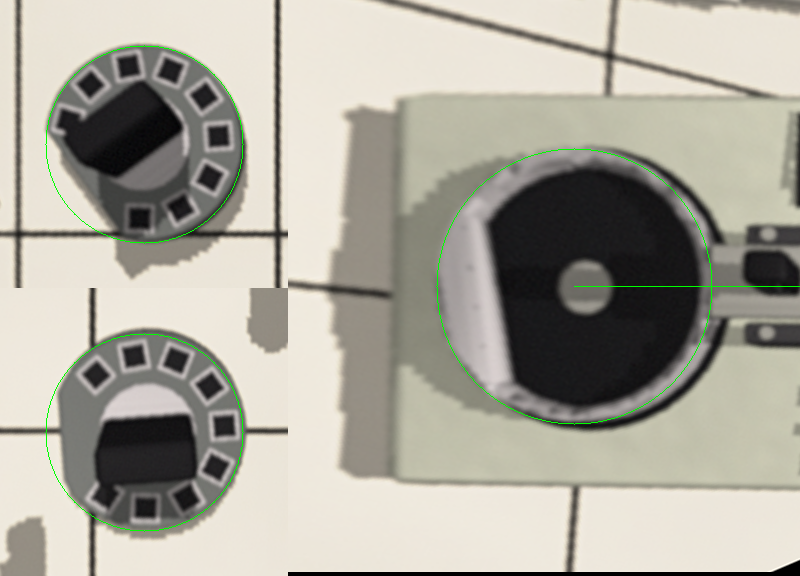

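Near grey disc: flat about 71 mm long and 40 mm from the centre, so it is the deep one. Far disc: flat about 49 mm from the centre, so shallow. Deck yaw ≈ 94°, and the seat's +x is about 9° counter-clockwise from up-slope. Next I'll take close views of the seat and the disc for precision.

```bash
cat >> h.py <<'E'
def toolq(X,N): # tool x along X, tool z = -N
    Z=-np.array(N)/np.linalg.norm(N);X=np.array(X)-np.dot(X,Z)*Z;X/=np.linalg.norm(X)
    return R.from_matrix(np.c_[X,np.cross(Z,X),Z]).as_quat()
E
python3 - <<'E'
from h import *
np.set_printoptions(precision=3,suppress=True)
v=np.load("deck.npy");F=frame(v[3])
q=toolq(F@[np.cos(.158),np.sin(.158),0],F[:,2])
for h in (.04,.13): print(h,inverse_kinematics(v[:3]+F[:,2]*h,q))
move_ptp(v[:3]+F[:,2]*.15,q);pause(.15)
P3,i3=snap("w3")
for n in ["seat","latch_knob"]: print(n,[(d["at"],d["confidence"]) for d in tip_of("wrist",n)])
a=np.radians(32);qc=toolq([np.cos(a),np.sin(a),0],[0,0,1])
print(inverse_kinematics([.49,-.117,.04],qc))
move_ptp([.45,-.0,.24],qc)
move_ptp([.49,-.117,.16],qc);pause(.15)
P4,i4=snap("w4")
print([(d["at"],d["confidence"],onz("wrist",d["at"],.04,P4)) for d in tip_of("wrist","carousel_deep_grip")])
im=rect(P3,i3,v[:3]+F[:,2]*.010,F[:,0],F[:,1],.20,3000)
cv2.circle(im,(300,300),189,(0,255,0),1)
c=rect(P4,i4,np.array([.49,-.117,.016]),np.eye(3)[0],np.eye(3)[1],.14,1420)
cv2.circle(c,(99,99),78,(0,255,0),1)
c=cv2.copyMakeBorder(c,0,400,0,0,0)[:600]; c=cv2.copyMakeBorder(c,0,600-c.shape[0],0,0,0)
save("close",np.hstack([im,c])[:,:800]);print(read_time_s())
E
```

```text
0.04 [ 0.397  0.497 -0.551  1.891 -0.253  0.822  0.305]
0.13 [ 0.419  0.372 -0.49   1.838 -0.314  1.007  0.359]
seat [([255.9, 177.8], 0.55)]
latch_knob [([276.3, 66.1], 0.58)]
[ 0.24   0.418 -0.099  2.079  0.067  0.647 -0.917]
[([235.6, 353.6], 0.84, array([ 0.336, -0.188,  0.04 ]))]
8.6417
```

View pics/close.png

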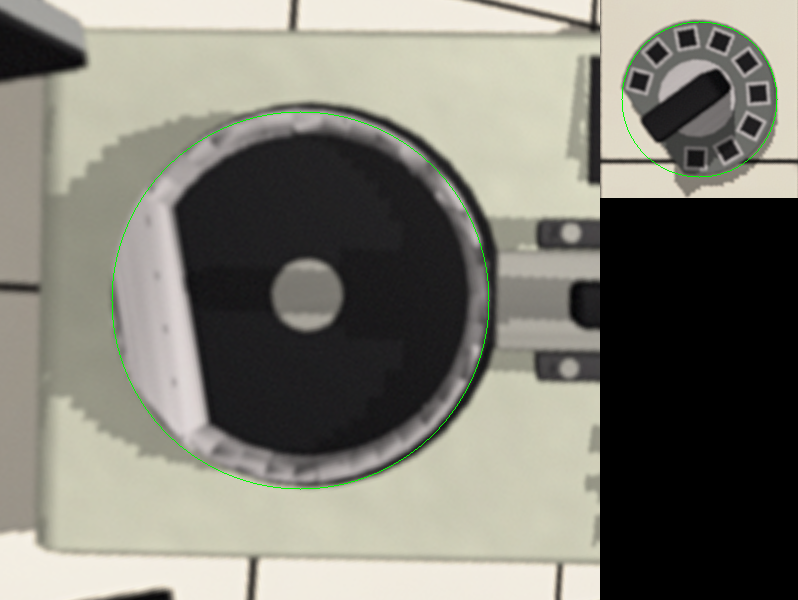

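```bash
python3 - <<'E'
from h import *
np.set_printoptions(precision=4,suppress=True)
v=np.load("deck.npy");F=frame(v[3])
P3,i3=pickle.load(open("w3.pkl","rb"))
T=np.array(P3["camera_from_world"]);print("cam in deck",F.T@(-T[:3,:3].T@T[:3,3]-v[:3]),"view",F.T@T[2,:3])
# map rect pixel -> image pixel -> report
def r2i(u,w): return proj("",v[:3]+F@[(u-300)/3000,-(w-300)/3000,.010],P3)
for n,p in dict(hub=(307,294),L=(113,290),Rr=(488,290),Rb=(496,290),T=(305,104),B=(305,487)).items(): print(n,r2i(*p))
u0,w0=np.round(r2i(300,300)).astype(int)
c=i3[w0-75:w0+70,u0-95:u0+95]; print(u0-95,w0-75)
save("raw",c,4.1)
E
```

```text
cam in deck [0.0724 0.0117 0.2742] view [-0.2833 -0.0457 -0.9579]
hub [255.0489 182.5775]
L [243.1584 246.5375]
Rr [264.663  114.1903]
Rb [265.1867 110.9672]
T [184.846  172.4556]
B [324.6262 194.049 ]
162 110
```

View pics/raw.png

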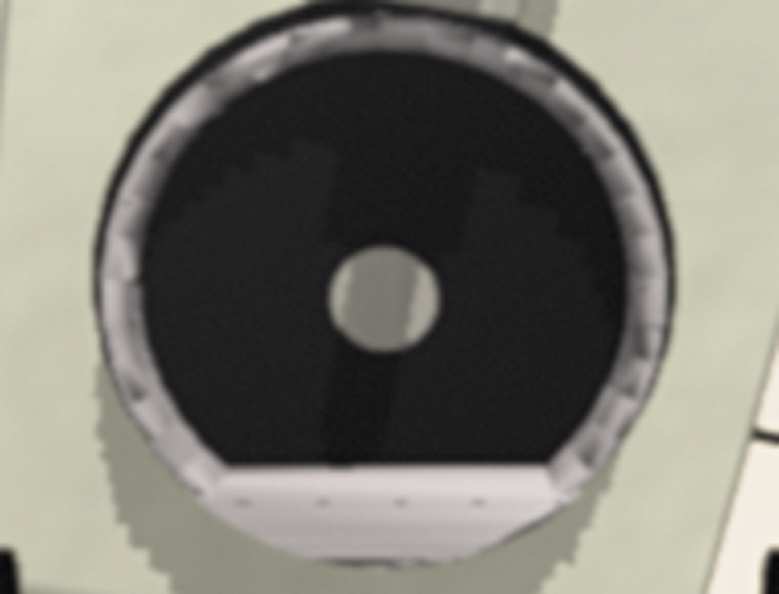

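The raw crop shows the seat's floor hub at (381,298), the flat's wall foot at row ≈465 and the rim as a full 126 mm circle. This agrees with the fitted deck pose to about 1 mm. I'll fit the flat's angle numerically, then grasp and lift.

```bash
python3 - <<'E'
from h import *
np.set_printoptions(precision=4,suppress=True)
v=np.load("deck.npy");F=frame(v[3])
P3,i3=pickle.load(open("w3.pkl","rb"));g=cv2.GaussianBlur(i3.mean(2).astype(np.float32),(0,0),.8)
pts=[]
for u in range(222,292):
    d=np.diff(g[212:232,u]);k=int(np.argmax(d)); k=min(max(k,1),len(d)-2)
    s=d[k-1:k+2]; pts.append((u,212.5+k+(s[0]-s[2])/(2*(s[0]-2*s[1]+s[2]))))
o=v[:3]+F@[0,.0013,0]
w=[]
for p in pts:
    c,d=ray("",p,P3); n=F[:,2]; w.append(F.T@(c+d*((o-c)@n)/(d@n)-o))
w=np.array(w)[:,:2];m=np.median(w,0)
vx,vy,x0,y0=cv2.fitLine(w.astype(np.float32),cv2.DIST_HUBER,0,.01,.01).ravel()
if vy>0: vx,vy=-vx,-vy
nx=np.array([-vy,vx]);a=np.arctan2(nx[1],nx[0]);print("flat angle",np.degrees(a),"dist",nx@[x0,y0])
print("tool seat floor hub:",F.T@(np.array(0)+0*o))
np.save("seat.npy",np.r_[o,v[3],a])
q=read_tcp_rot(); c=np.array([.490,-.117,.041])
movel(c+[0,0,.06],q,.15);movel(c,q,.08)
print(read_ft_force(),read_eef_pos())
move_gripper(0.0,80);pause(.2)
print(read_finger_gap(),read_grasp_force(),read_ft_force(),read_ft_torque())
movel(c+[0,0,.11],q,.1);pause(.2)
print(read_finger_gap(),read_grasp_force(),read_ft_force(),read_ft_torque(),read_time_s())
P,im=snap("w5"); save("held",im)
E
```

```text
flat angle 9.699263 dist -0.041343708
tool seat floor hub: [0. 0. 0.]
[ 1.0248 -0.7107 -0.2822] [ 0.4904 -0.117   0.0412]
0.0189570446701297 80.0562071800232 [-0.0712  1.4735  5.9849] [0.2938 0.3006 0.0219]
0.019068948839562755 78.99075865745544 [-0.6565  0.0763 -2.9567] [0.0105 0.0062 0.0048] 12.35
```

View pics/held.png

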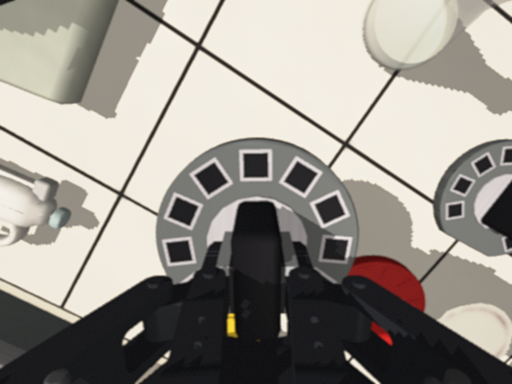

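The carousel is held, centred at column 257 and square. The disc's upper rim edge is at row 138, which I'll use to compute any offset along the bar. Now I'll carry it and insert with force monitoring.

```bash
python3 - <<'E'
from h import *
np.set_printoptions(precision=4,suppress=True)
P5,_=pickle.load(open("w5.pkl","rb"))
t=np.array(read_eef_pos());M=R.from_quat(read_tcp_rot()).as_matrix()
for e in (-.002,0,.002): print(e,proj("",t+M@[.055+e,0,.025],P5))
s=np.load("seat.npy");F=frame(s[3]);N=F[:,2];o=s[:3]
X=F@[np.cos(s[4]),np.sin(s[4]),0];q=toolq(X,N)
move_ptp([.5,-.05,.26],read_tcp_rot())
move_ptp(o+N*.12,q);movel(o+N*.066,q,.1);pause(.2)
f0=np.array(read_ft_force());print("f0",f0)
for h in np.arange(.063,.0395,-.0025):
    movel(o+N*h,q,.05)
    f=np.array(read_ft_force())-f0; p=np.array(read_eef_pos())-o
    print(round(h,4),"f deck",F.T@f,"pos",F.T@p)
    if f@N>15: break
print(read_time_s())
E
```

```text
-0.002 [256.2517 142.2959]
0 [256.2488 138.1645]
0.002 [256.2459 134.0008]
f0 [ 0.5044 -0.2411 -2.151 ]
0.063 f deck [ 0.8106  0.6877 -0.567 ] pos [-0.      0.0002  0.0629]
0.0605 f deck [ 0.1378  1.0399 -0.8898] pos [0.     0.0003 0.0602]
0.058 f deck [0.2977 0.7464 0.1624] pos [0.     0.0002 0.0577]
0.0555 f deck [-0.2337 -0.0407  0.1917] pos [0.     0.0002 0.0553]
0.053 f deck [0.2783 0.6751 0.1667] pos [0.0001 0.0002 0.0527]
0.0505 f deck [-0.289  -0.1281 -0.7459] pos [0.     0.0002 0.0503]
0.048 f deck [-0.9918 -0.0448 -0.1598] pos [0.     0.0002 0.0478]
0.0455 f deck [ 0.33   0.342 -1.454] pos [0.0001 0.0002 0.0452]
0.043 f deck [ 0.4013  0.3882 -1.3634] pos [0.     0.0002 0.0427]
0.0405 f deck [-0.0411 -0.4008 -0.8782] pos [0.     0.0002 0.0403]
17.6417
```

```bash
python3 - <<'E'
from h import *
np.set_printoptions(precision=4,suppress=True)
s=np.load("seat.npy");F=frame(s[3]);N=F[:,2];o=s[:3]
q=read_tcp_rot()
f0=np.array(read_ft_force())
for h in np.arange(.0395,.030,-.001):
    movel(o+N*h,q,.03);f=np.array(read_ft_force())-f0
    print(round(h,4),F.T@f,F.T@(np.array(read_eef_pos())-o))
    if f@N>8: break
P,im=snap("w6");save("seated",im);print(read_time_s())
E
```

```text
0.0395 [0.6594 1.5438 2.7708] [-0.     -0.0001  0.0398]
0.0385 [0.5133 4.5362 9.1973] [-0.0001 -0.0002  0.0397]
18.1917
```

View pics/seated.png

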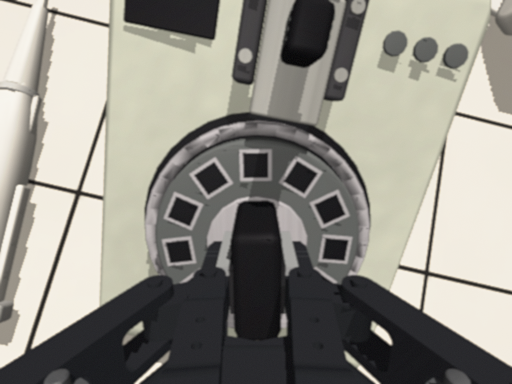

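The disc sits inside the seat ring with its rim concentric, and contact came at 39.7 mm, which is floor level. The knob is at (307,30). I'll release, back off, and locate the knob.

```bash
python3 - <<'E'
from h import *
np.set_printoptions(precision=4,suppress=True)
s=np.load("seat.npy");F=frame(s[3]);N=F[:,2];o=s[:3];q=read_tcp_rot()
movel(o+N*.0405,q,.03)
move_gripper(.06,40);pause(.2);print(read_finger_gap(),read_ft_force())
movel(o+N*.13,q,.12)
q2=toolq(F[:,0],N)
k=o+F@[.096,0,.040]
print(inverse_kinematics(k+N*.006,q2),inverse_kinematics(k+F@[-.03,0,.006],q2))
move_ptp(o+F@[.05,0,.15],q2);pause(.15)
P,im=snap("w7")
for d in tip_of("wrist","latch_knob"):
    c,r=ray("",d["at"],P);print(d["at"],d["confidence"],F.T@(c+r*((k-c)@N)/(r@N)-o))
print(F.T@(onz("wrist",(0,0),0,P)*0))
# overlay seat home check & knob top outline
for a in np.linspace(0,2*np.pi,60):
    for rr,z,col in ((.055,.016,(0,255,0)),):
        u=proj("",o+F@[rr*np.cos(a),rr*np.sin(a),z],P).astype(int);cv2.circle(im,tuple(u),0,col,-1)
for dx in (-.009,.009):
    for dy in (-.007,.007):
        u=proj("",k+F@[dx,dy,.017],P).astype(int);cv2.circle(im,tuple(u),1,(255,0,0),-1)
save("rel",im,1.5);print(read_time_s())
E
```

```text
0.060137546460572185 [ 0.4588 -0.304  -0.0601]
[ 0.1738  0.4034 -0.4547  1.8777 -0.344   0.8503  0.0508] [ 0.2115  0.4179 -0.443   1.8879 -0.3473  0.8474  0.1059]
[254.3, 131.4] 0.69 [0.0987 0.0034 0.04  ]
[0. 0. 0.]
20.6
```

View pics/rel.png

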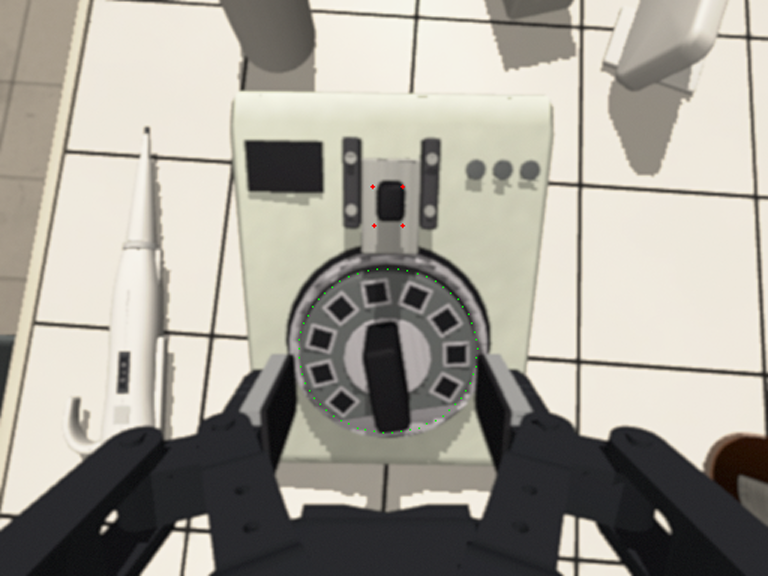

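The disc matches the home outline. The knob's top is centred at (391,201) in this view, so it sits at x≈0.098, y≈-0.0014 on the deck. I'll grip it and slide.

```bash
python3 - <<'E'
from h import *
np.set_printoptions(precision=4,suppress=True)
s=np.load("seat.npy");F=frame(s[3]);N=F[:,2];o=s[:3];q=toolq(F[:,0],N)
k=o+F@[.098,-.0014,.047]
move_gripper(.05,25)
movel(k+N*.06,q,.15);movel(k+N*.01,q,.1);movel(k,q,.04)
f0=np.array(read_ft_force());print(f0)
move_gripper(0,25);pause(.1);print("gap",read_finger_gap(),F.T@(np.array(read_ft_force())-f0))
for d in np.r_[np.arange(.004,.029,.004),np.arange(.029,.037,.001)]:
    movel(k-F[:,0]*d,q,.05);f=F.T@(np.array(read_ft_force())-f0)
    print(round(d,4),f,F.T@(np.array(read_eef_pos())-o))
    if abs(f[0])>12: break
print(read_finger_gap(),read_time_s())
E
```

```text
[0.6809 0.3561 0.0258]
gap 0.0135532957186932 [-0.4489  2.9954  2.2106]
0.004 [0.9765 3.1646 3.6742] [ 0.0941 -0.0013  0.0472]
0.008 [0.7411 3.4313 5.0151] [ 0.0897 -0.0013  0.0472]
0.012 [0.6474 4.7198 5.9415] [ 0.0857 -0.0012  0.0472]
0.016 [0.9527 4.4051 5.7484] [ 0.0817 -0.0012  0.0472]
0.02 [0.3962 3.8185 5.1394] [ 0.0776 -0.0011  0.0472]
0.024 [1.1474 3.3623 5.1408] [ 0.0736 -0.0011  0.0472]
0.028 [0.9251 4.2541 5.7832] [ 0.0696 -0.001   0.0472]
0.029 [2.1329 4.0733 6.0793] [ 0.0691 -0.001   0.0472]
0.03 [0.557  5.8746 6.3158] [ 0.0682 -0.001   0.0472]
0.031 [1.6589 4.7113 7.0254] [ 0.068  -0.001   0.0472]
0.032 [4.3892 4.4087 7.7923] [ 0.068  -0.001   0.0472]
0.033 [4.9907 4.942  5.9173] [ 0.068  -0.001   0.0472]
0.034 [6.8878 5.565  6.4001] [ 0.0679 -0.001   0.0472]
0.035 [7.9113 5.067  8.0586] [ 0.0679 -0.001   0.0472]
0.036 [8.4533 5.8683 7.4923] [ 0.0679 -0.001   0.0472]
0.01383902631471403 26.7583
```

The latch hit its stop after 30 mm. I'll release, retreat and check.

```bash
python3 - <<'E'
from h import *
s=np.load("seat.npy");F=frame(s[3]);N=F[:,2];o=s[:3];q=toolq(F[:,0],N)
k=o+F@[.0675,-.001,.047]
movel(k,q,.03);move_gripper(.05);movel(k+N*.11,q,.12);pause(.3)
P,im=snap("w8");T=read_camera("top")
for x in (.068,.098):
    print(x,proj("",o+F@[x,-.0014,.057],P)*1.3)
I=np.vstack([cv2.resize(im,None,fx=1.3,fy=1.3)[:420],cv2.resize(cv2.resize(T[140:230,120:400],None,fx=2.37,fy=2.37),(665,170))])
save("end",I);print(read_time_s(),read_ft_force())
E
```

```text
0.068 [335.75054324 257.54380922]
0.098 [335.81243229 207.77087703]Traceback (most recent call last):
  File "<stdin>", line 8, in <module>
    return _nx.concatenate(arrs, 0, dtype=dtype, casting=casting)
           ~~~~~~~~~~~~~~~^^^^^^^^^^^^^^^^^^^^^^^^^^^^^^^^^^^^^^^
ValueError: all the input array dimensions except for the concatenation axis must match exactly, but along dimension 1, the array at index 0 has size 666 and the array at index 1 has size 665
```

```bash
python3 - <<'E'
from h import *
P,im=pickle.load(open("w8.pkl","rb"));save("end",im,1.3)
E
```

```text
(no output)
```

View pics/end.png

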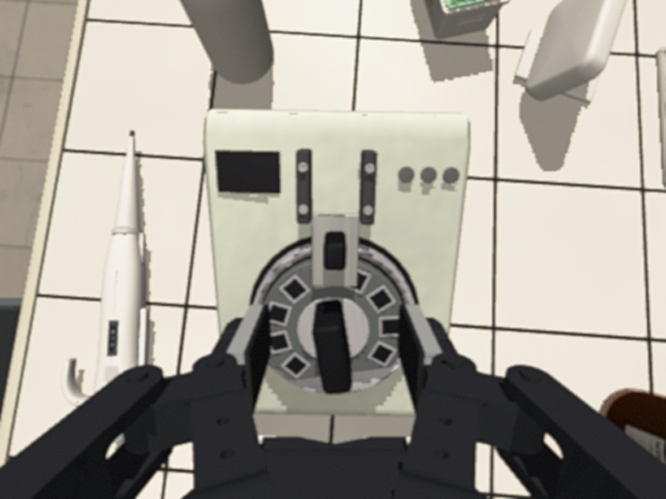

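The latch blade now lies over the disc's rim, with the knob at (335,250) and its closed prediction at (336,257). The carousel sits in the seat and the gripper is clear.

```bash
python3 -c "
from bench import *
print(read_time_s(),sign_off())"
```

```text
the job is handed in; nothing more can be done
29.0 None
```

The deep-flat carousel is fully home in the seat with its flat against the seat's flat, the latch is slid down to its stop and released, the flask and jar were not touched, and I handed the job in at 29 s.

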